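# Fit the charged battery pack to the label printer

## Task

The label printer on the post office counter is waiting for its battery pack, which sits latched on the charger. Press the charger's catch so that the pack springs free, slide it back out of the dovetail rails, then slide it into the rails on the printer's battery deck until that catch clicks up and the pack stays fully home by itself, and let go. Feel your way and push gently: never lean hard on the catch, force the pack against the rails or the end stop, or wrench it out of a closed catch, and leave the stamps, scale pan, tape cutter and jar as they are.

Things in the scene. Friction and masses are not known exactly. Their poses are not given: they have to be found in the camera images.
- pack_centre (a point): Black battery pack with a paper sticker on top, 72 mm long (x), 40 wide (y), 62 high, about 0.3 kg. Point: middle of its case, 36 mm above its underside, 26 below its top; +x points to the leading end, which enters the rails. The lowest 10 mm is a dovetail foot, 39.7 mm wide below and narrower above, full length; the case above it is gripped across its 40 mm width.
- pack: The pack (see pack_centre); origin in the middle of its underside. A notch in the underside takes the catch's tongue.
- charger_home (a point): On the charger: where pack_centre is when the pack touches the end stop; 36 mm above the deck. +x is the slide-in direction, z up. At the start the latched pack rests 1.8 mm short of the stop. Drawn back (-x) by 46 mm or more from here it is out of the rails and can be lifted.
- charger: Off-white desk charger, fixed, 100 x 106 mm, its deck 26 mm above the counter, end block 34 mm above the deck. Origin on the counter under charger_home. In the end block a damped spring ejector (about 8 N) pushes the pack out by 10 mm within half a second once the catch is down.
- charger_rails (a point): Mouth of the charger's rails, middle, on the deck; 9 mm behind charger_home. Rails (both shoes alike): undercut dovetail, 45 mm long from here to the stop, 9 mm high, 64 mm over their outer faces; play for the foot 2 mm up, 1.1 mm to each side. In front of them a funnel of two cheeks 9 mm high, 25 mm long, opening to 54 mm, on a deck that reaches 31 mm out.
- charger_catch_pad (a point): Middle of the top of the charger's ribbed black release pad, 20 x 20 mm, 8 mm above the deck; at x +7, y +52 mm from charger_home (left of the rails, looking along the slide-in direction). Pressed straight down it gives 5.5 mm, then is solid; it springs up by itself.
- charger_catch (a joint): How far the charger's catch is down, m: 0 up (holding), 0.0045 or more frees the pack, 0.0055 solid. Pad and steel tongue move together. It takes about 1 N to start and 2.5 N at the bottom, plus 1 to 3 N while the pack bears on it. Once the pack has sprung out the tongue stays down, 0.002 to 0.004, under the pack.
- printer_home (a point): On the printer: where pack_centre is when the pack touches the end stop; 36 mm above the deck. +x is the slide-in direction, z up. The catch clicks up in the last 1.8 mm before the stop; let go sooner, the ejector pushes the pack out again. Latched, the pack rests about 1.8 mm short of the stop.
- printer: Grey label printer, fixed, 208 x 110 mm, 91 mm high over its humped black roll cover at the far (+x) end. Near end: battery deck 34 mm above the counter, before a wall 70 mm high that is the end stop. Origin on the counter under printer_home.
- printer_rails (a point): Mouth of the printer's rails, middle, on the deck; 9 mm behind printer_home; rails, funnel and deck as on the charger. Sliding in, the pack's leading end pushes a sloped steel tongue down (2 to 4 N) from about 32 to 23 mm before home and meets the spring ejector (6 to 8 N) from 12 mm before home.
- printer_catch (a joint): How far the printer's catch is down, m: 0 up, 0.002 to 0.004 while the pack rides on it, 0 again when it has clicked into the pack's notch. Its pad lies at x +7, y +52 mm from printer_home and is not needed.
- stamp0: Bystander: a rubber date stamp with a red handle, 97 mm high, standing in a slot of the walnut stand (240 x 85 x 45 mm) at the left; origin under its foot.
- stamp1: Bystander: a rubber date stamp with a red handle, 97 mm high, standing in a slot of the walnut stand (240 x 85 x 45 mm) at the left; origin under its foot.
- stamp2: Bystander: a rubber date stamp with a red handle, 97 mm high, standing in a slot of the walnut stand (240 x 85 x 45 mm) at the left; origin under its foot.
- stamp3: Bystander: a rubber date stamp with a red handle, 97 mm high, standing in a slot of the walnut stand (240 x 85 x 45 mm) at the left; origin under its foot.
- scale_pan: Bystander: round enamel pan, 242 mm across, 24 mm high, loose on a low parcel scale 62 mm high at the right; origin under its middle.
- tape_cutter: Bystander: steel tape cutter base, 75 x 160 x 78 mm, near the robot at the right; origin under its middle.
- jar: Bystander: open glass jar, 76 mm across, 95 mm high, near the robot at the left; origin under its middle.
Things that resemble listed ones, but are neither listed nor needed, are in the scene too. What is shaped like the charger but blue or orange is not meant.

How it is judged:
By the outcome, as a careful person would: the job done as asked, in the order asked, and still so for the second after the job is handed in, with the robot touching nothing.
It also fails if it takes over 67 s, if anything falls off the work surface, if the arm or the gripper's body presses on something with over 40 N, if the wrist force passes 120 N, or if a joint passes its speed limit or range.

## Robot

A 6-joint arm with a two-finger parallel gripper is mounted at the origin on the work surface. World frame = base frame: x ahead of the robot, y to its left, z up, the work surface at z = 0. Lengths are in m, angles in rad, forces in N, time in s.
With the tool pointing down it reaches from about 0.35 to 0.775 m from the base axis. Payload 7.3 kg.
Tool frame: the origin (TCP) lies on the centre line of the jaws, within the pads' length; the fingertips stand 17 mm ahead of it and the grasp point (between the pads) lies 2 mm behind it (robot.tcp_to_tips is the distance from the TCP to the fingertips, in m); z points along the fingers, y is the line along which they close (so a half turn about z gives the same grasp; the last joint's range is limited). The gripper opens to 92 mm and grips with 3 to 60 N. Pads are 19 mm wide; open, the fingers measure 130 mm over their backs; the gripper's body (75 mm by 190 mm) begins 47 mm behind the grasp point.
Start: joints at [-1.249, 0.342, 1.524, -0, 1.275, -0.146], TCP at [0.237, -0.469, 0.244] pointing down, gripper open.
Joint ranges: [-2.53, 2.53], [-0.77, 2.02], [0.04, 2.7], [-1, 4.14], [0.28, 2.66], [-3.11, 3.11]. Speed limits (rad/s): [2.57, 2.57, 3.14, 3.14, 3.14, 3.14].

## Interface

Orientations are given as [roll, pitch, yaw] about the fixed x, y, z axes, in that order (R = Rz(yaw) Ry(pitch) Rx(roll)).
In Python, from cell import robot gives the robot as it stands. The module is installed in compiled form; this text tells all that it offers.
- The arm moves only by the tool carry_out, never from a script. Its argument "commands" is a list of rows, each a list of 3 entries, a list of its own where there are three numbers: the shift along the tool's x, y, z in m, then the turn about the tool's z in rad, then the opening, from 0 (shut) to 1 (fully open). In form: [[[dx, dy, dz], yaw, claw], ...]. A call has 1 to 20 rows; each row shifts and turns the commanded pose from where the row before left it, along the tool's axes as they then stand; what a row does not reach is not made up. A row lasts 1/8 s, in which the tool goes at most 62.5 mm and 10.7 degrees, less where a joint would pass 70% of its speed; a pose out of reach is approached as far as the arm can. A call is refused whole if a number of a shift passes 0.0625 or a number of a turn 0.188, either way. A call with a gripper value outside its range is refused whole. The fingers move at their own pace and stop on an object; "newtons" is the grip in N (left out, the last holds). Time passes only in rows, so rows that do not move let the fingers close. It gives the time, the measured TCP pose, the force, the opening and the grip force at its end, in the units of the state.
- robot.observe(): the state, without advancing time (a new reading comes with each control period).
- robot.read_camera(name): name is "scene" or "side" or "wrist"; returns a dict with "pixels" (420x560x3 uint8, red, green, blue), "fx", "fy", "cx", "cy" (pixels), "view" (4x4, takes a point from world to camera coordinates); the wrist camera has in their place "T_tool_cam" (4x4, takes a point from camera to tool coordinates, whose origin is the TCP and whose axes are the flange's). Camera axes: x right, y up, looking along -z (the intrinsics and any distortion apply to the point x, -y, -z); pixel columns grow to the right and rows downward; lengths in m; the calibration is good to about 2 mm. A picture is of the moment at which its call begins: read the wrist's pose just before it. There is no depth.
- robot.hand_in(): hands the job in; it is judged then, once.
Trained networks look in a picture, given as the dict that the camera call returned (one of the last four; its "shot" number tells which), for a name from the list of things; names that differ only in an ending like _2 or _b are one class to them, and where a whole thing is asked for, a point or a joint stands for the part that bears it (a point fixed in the world has none). Each returns a list of dicts, best first, with "p" (0 to 1); they miss things now and then, are a little off and sometimes report something else, mostly with a low value. They report only what shows in the picture. A call takes as long as a camera call. They do not tell look-alikes from the thing itself.
- robot.find_in(picture, name): "at" ([column, row] in pixels, amid what is visible of it).
- robot.tip_of(picture, name): "at" ([column, row] in pixels: a listed point, or the origin of a listed thing).
The state is a dict: "time": time; "qpos": joint angles; "qvel": joint speeds; "joint_efforts": joint torques, N m; "tool_pos": TCP position; "tool_rot": TCP orientation; "contact_force": force on the tool from outside, world axes, zero at the start; "torque": the same for the moment, N m; "opening": finger opening in m; "grip_force": force on a finger pad.
Only numpy, scipy, OpenCV 4.12 (cv2) and the standard library are available. Lean on these libraries where they do the work, as an engineer would, in place of code of your own. Each camera call takes 0.05 s, during which the arm holds its last target. There are 200 camera calls.

## Working session

There is one attempt and no reset: what is moved stays moved. The work goes in short steps, Python scripts to look and compute and a tool call to move; the robot and the scene stay as the last step left them, time stands still between calls to the robot, and variables do not carry over. Pictures are saved under pics/ and viewed, at most 12 in all, crops included, and the job is handed in when it is done.

Besides the shell and the picture viewer there is one more tool, called after "Request:" as a command line: name --argument value ..., lists and objects as JSON in quotes. carry_out: Moves the arm, as the interface text tells. Its arguments: {"type":"object","properties":{"commands":{"type":"array"},"newtons":{"type":"number"}},"required":["commands"]}

```bash
mkdir -p pics
cat > h.py <<'E'
from cell import robot
import numpy as np, cv2
def save(p,n): cv2.imwrite(f'pics/{n}.png',cv2.cvtColor(p['pixels'],cv2.COLOR_RGB2BGR))
E
python3 - <<'E'
from h import *
s=robot.observe();print({k:np.round(v,3).tolist() for k,v in s.items()})
ps={}
for n in('scene','side'):
    p=robot.read_camera(n);ps[n]=p;save(p,n)
    print(n,[k for k in p],p['fx'],p['fy'],p['cx'],p['cy'],np.round(p['view'],3).tolist())
    for k in('pack_centre','charger_home','charger_catch_pad','charger_rails','printer_home','printer_rails','charger','printer'):
        print(k,[(np.round(d['at'],1).tolist(),round(d['p'],2)) for d in robot.tip_of(p,k)[:4]])
a=np.hstack([cv2.imread('pics/scene.png'),cv2.imread('pics/side.png')])
E
```

```text
{'time': 0.0, 'qpos': [-1.249, 0.343, 1.525, -0.0, 1.275, -0.146], 'qvel': [-0.001, -0.003, 0.0, 0.001, -0.0, -0.002], 'joint_efforts': [-0.001, -43.125, -24.423, 0.072, 0.056, -0.0], 'tool_pos': [0.237, -0.468, 0.243], 'tool_rot': [-3.14, -0.0, 0.468], 'contact_force': [-0.997, -0.254, -0.323], 'torque': [-0.002, -0.017, -0.053], 'grip_force': 0.0, 'opening': 0.092}
scene ['pixels', 'fx', 'fy', 'cx', 'cy', 'view', 'shot'] 438.15068165069454 438.15068165069454 280.18699435614184 206.58499904774098 [[-0.798, 0.602, 0.021, 0.457], [-0.37, -0.516, 0.772, 0.135], [0.476, 0.609, 0.635, -1.547], [0.0, 0.0, 0.0, 1.0]]
pack_centre [([234.0, 173.7], 0.87), ([331.9, 279.8], 0.41)]
charger_home [([231.9, 179.9], 0.68), ([196.0, 207.9], 0.55), ([233.4, 172.7], 0.41)]
charger_catch_pad [([208.8, 224.8], 0.56), ([308.3, 186.0], 0.45), ([241.7, 190.9], 0.37)]
charger_rails [([298.9, 180.1], 0.87), ([198.1, 221.8], 0.8), ([235.5, 180.3], 0.66)]
printer_home [([327.8, 255.9], 0.75)]
printer_rails [([331.8, 266.4], 0.95)]
charger [([236.9, 191.5], 0.96), ([292.1, 183.9], 0.84), ([197.8, 227.7], 0.61)]
printer [([333.0, 282.5], 0.57), ([432.2, 348.6], 0.37)]
side ['pixels', 'fx', 'fy', 'cx', 'cy', 'view', 'shot'] 416.0325845084942 416.0325845084942 273.96875396189637 214.84983526294712 [[-0.894, -0.448, 0.021, 0.473], [0.302, -0.568, 0.766, -0.244], [-0.331, 0.691, 0.643, -1.12], [0.0, 0.0, 0.0, 1.0]]
pack_centre [([294.3, 180.0], 0.57)]
charger_home [([240.0, 175.1], 0.89), ([295.9, 180.7], 0.74), ([333.9, 213.8], 0.57)]
charger_catch_pad [([327.8, 231.5], 0.62), ([230.0, 273.5], 0.48), ([286.4, 195.4], 0.36)]
charger_rails [([296.7, 188.0], 0.83), ([241.0, 190.2], 0.79), ([337.2, 224.9], 0.73)]
printer_home [([230.7, 266.7], 0.87), ([229.4, 281.7], 0.58), ([294.7, 188.2], 0.17)]
printer_rails []
charger [([330.8, 227.4], 0.96), ([294.0, 199.2], 0.69), ([333.7, 145.7], 0.23)]
printer [([230.7, 281.7], 0.7)]
```

View pics/scene.png

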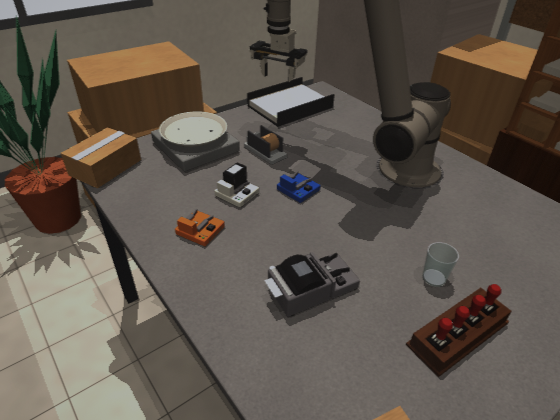

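View pics/side.png

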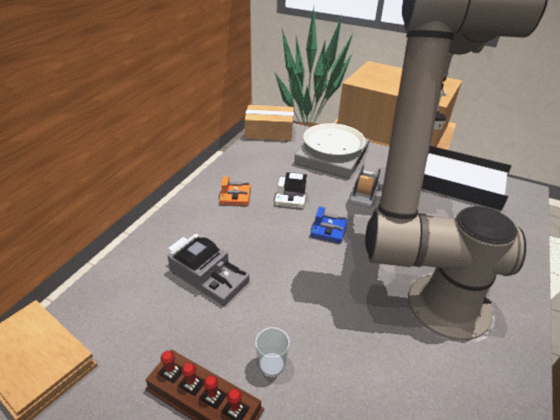

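The white charger carrying the black pack is at scene (236,185) and side (293,190). The look-alikes are the blue charger at scene (298,186) / side (330,227) and the orange one at scene (200,228) / side (235,190), both empty. I choose the white one. The printer is at scene (315,282) / side (208,267), and its deck is on the robot side.

```bash
cat >> h.py <<'E'
def ray(p,uv):
    V=np.array(p['view']);c=-V[:3,:3].T@V[:3,3]
    d=np.array([(uv[0]-p['cx'])/p['fx'],-(uv[1]-p['cy'])/p['fy'],-1])
    return c,V[:3,:3].T@d
def onz(p,uv,z):
    c,d=ray(p,uv);return c+d*(z-c[2])/d[2]
def tri(rs):
    A=0;b=0
    for c,d in rs:
        d=d/np.linalg.norm(d);M=np.eye(3)-np.outer(d,d);A=A+M;b=b+M@c
    return np.linalg.solve(A,b)
from scipy.spatial.transform import Rotation as R
def wristcam():
    s=robot.observe();p=robot.read_camera('wrist')
    T=np.eye(4);T[:3,:3]=R.from_euler('xyz',s['tool_rot']).as_matrix();T[:3,3]=s['tool_pos']
    p['view']=np.linalg.inv(T@np.array(p['T_tool_cam']));return s,p
E
python3 - <<'E'
from h import *
a=robot.read_camera('scene');b=robot.read_camera('side')
print('pack',tri([ray(a,(234,173.7)),ray(b,(294.3,180))]))
print('prh',tri([ray(a,(331.9,260)),ray(b,(230.7,266.7))]))
for nm,p,pts in(('sc',a,[(234,173.7,.062),(331.8,266.4,.034),(327.8,255.9,.07),(333,282.5,0)]),('si',b,[(294.3,180,.062),(230.7,266.7,.07),(230.7,281.7,0)])):
  for u in pts: print(nm,u,onz(p,u[:2],u[2]).round(3))
sc=cv2.resize(cv2.imread('pics/scene.png')[150:320,180:370],None,fx=4,fy=3.5,interpolation=2)[:,:400*2]
im=cv2.imread('pics/scene.png');i2=cv2.imread('pics/side.png')
f=lambda c:cv2.resize(c,(400,300),interpolation=2)
cv2.imwrite('pics/crop.png',np.vstack([np.hstack([f(im[155:215,200:280]),f(im[240:315,260:360])]),np.hstack([f(i2[165:213,262:326]),f(i2[228:303,160:260])])]))
print(np.round(robot.read_camera('wrist')['T_tool_cam'],4).tolist())
E
```

```text
pack [ 0.57321841 -0.24232402  0.07045576]
prh [0.56274271 0.20144737 0.05729933]
sc (234, 173.7, 0.062) [ 0.566 -0.255  0.062]
sc (331.8, 266.4, 0.034) [0.563 0.207 0.034]
sc (327.8, 255.9, 0.07) [0.573 0.197 0.07 ]
sc (333, 282.5, 0) [0.575 0.229 0.   ]
si (294.3, 180, 0.062) [ 0.577 -0.251  0.062]
si (230.7, 266.7, 0.07) [0.557 0.207 0.07 ]
si (230.7, 281.7, 0) [0.564 0.201 0.   ]
[[0.0011, 0.9687, 0.2481, 0.0657], [1.0, -0.0011, -0.0002, -0.0001], [0.0, 0.2481, -0.9687, -0.1399], [0.0, 0.0, 0.0, 1.0]]
```

View pics/crop.png

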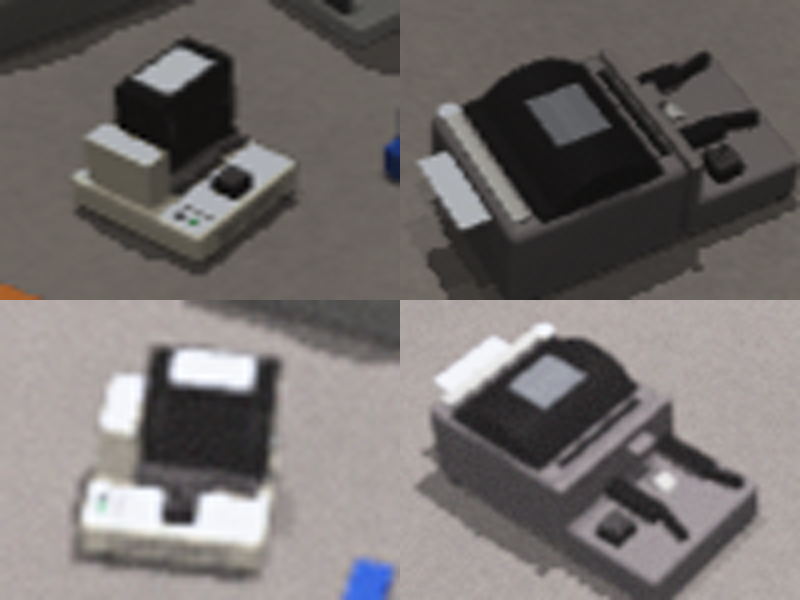

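Request:
carry_out --commands '[[[0.03, -0.005, 0], 0, 1], [[0.052, -0.0095, 0], 0, 1], [[0.052, -0.0095, 0], 0, 1], [[0.052, -0.0095, 0], 0, 1], [[0.052, -0.0095, 0], 0, 1], [[0.052, -0.0095, 0], 0, 1], [[0.052, -0.0095, 0], 0, 1], [[0.042, -0.007, 0], 0, 0], [[0.022, -0.004, 0], 0.1, 0], [[0, 0, 0], 0.184, 0], [[0, 0, 0], 0.184, 0], [[0, 0, 0], 0, 0], [[0, 0, 0], 0, 0]]'

```text
time: 2.68
tool_pos: [0.5662, -0.2205, 0.2437]
tool_rot: [3.142, 0.0, 0.003]
contact_force: [-0.1, -0.0, -0.1]
opening: 0.0367
grip_force: 0.0
```

Run:
```python
from h import *
s,p=wristcam();save(p,'w1');print(s['tool_pos'],s['tool_rot'],s['opening'],s['contact_force'])
for k,z in(('pack_centre',.062),('charger_home',.062),('charger_catch_pad',.034),('charger_rails',.026),('charger',0)):
    print(k,[(np.round(d['at'],1).tolist(),round(d['p'],2),onz(p,d['at'],z).round(4)) for d in robot.tip_of(p,k)[:3]])
```

```text
[ 0.56616854 -0.22045648  0.24370672] [3.14153028e+00 3.95481958e-05 3.22047823e-03] 0.03667608058909653 [-0.05093999 -0.00564347 -0.1022184 ]
pack_centre [([304.0, 194.9], 0.71, array([ 0.5656, -0.2459,  0.062 ]))]
charger_home [([299.3, 187.2], 0.26, array([ 0.5734, -0.241 ,  0.062 ]))]
charger_catch_pad [([253.6, 193.7], 0.66, array([ 0.561 , -0.1934,  0.034 ])), ([174.7, 12.8], 0.65, array([ 0.7361, -0.1209,  0.034 ]))]
charger_rails [([221.5, 14.3], 0.57, array([ 0.7374, -0.1641,  0.026 ])), ([223.1, 332.5], 0.56, array([ 0.3836, -0.1524,  0.026 ]))]
charger [([224.5, 12.0], 0.85, array([ 0.7472, -0.1633,  0.    ])), ([224.0, 315.3], 0.71, array([ 0.3913, -0.1496,  0.    ]))]
```

View pics/w1.png

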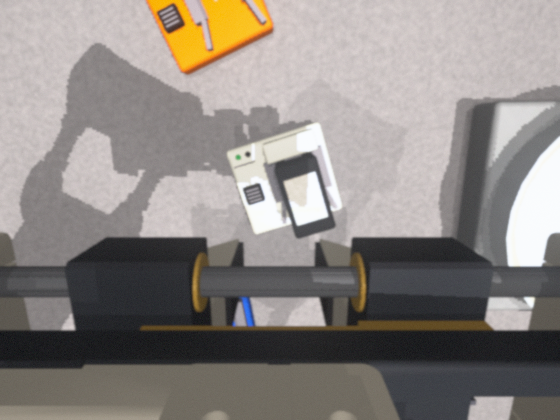

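The wrist view shows the white charger at (285,180), with its pad at (254,194) and the pack at (305,195). It slides in up and to the left, about +0.3 rad of yaw. I'll take one close crop to read the edges.

Run:
```python
from h import *
im=cv2.imread('pics/w1.png')
c=cv2.resize(im[115:245,215:355],None,fx=5,fy=4.6,interpolation=cv2.INTER_CUBIC)
c=cv2.resize(im[118:243,215:350],(648,600),interpolation=cv2.INTER_CUBIC) # x4.8
cv2.imwrite('pics/w1c.png',c)
```

```text
(no output)
```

View pics/w1c.png

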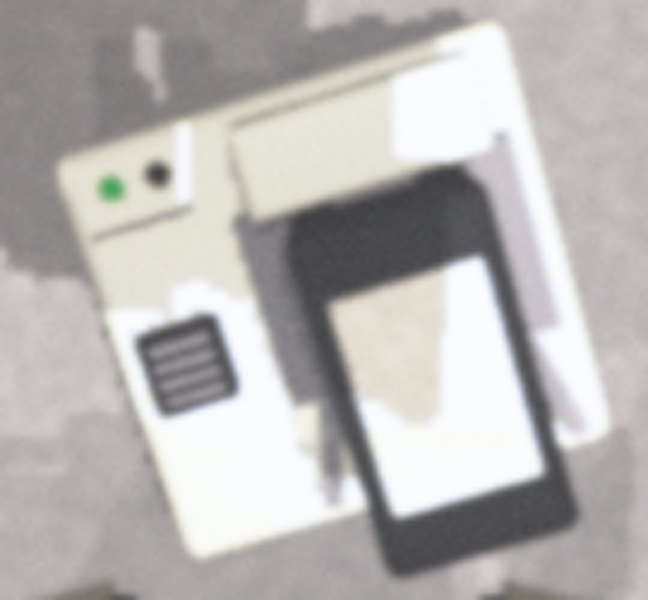

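Run:
```python
from h import *
s,p=wristcam()
g=lambda u,z:onz(p,(u[0]/4.8+215-.4,u[1]/4.8+118-.4),z)[:2]
def rep(n,q,z):
    P=np.array([g(u,z) for u in q]);print(n,P.round(4).tolist(),'mid',P.mean(0).round(4))
    for i in range(4):
        d=P[(i+1)%4]-P[i];print('  len %.4f ang %.3f'%(np.hypot(*d),np.arctan2(d[1],d[0])))
rep('deck',[(60,163),(195,557),(607,437),(505,25)],.026)
rep('pad',[(138,338),(163,415),(237,388),(213,315)],.034)
rep('stick',[(330,305),(395,520),(545,473),(487,258)],.088)
rep('pack',[(283,190),(392,578),(580,520),(475,165)],.088)
```

```text
deck [[0.6056, -0.1651], [0.5129, -0.1938], [0.5425, -0.2906], [0.6356, -0.2637]] mid [ 0.5741 -0.2283]
  len 0.0970 ang -2.841
  len 0.1012 ang -1.274
  len 0.0968 ang 0.281
  len 0.1031 ang 1.866
pad [[0.5673, -0.1824], [0.5495, -0.1877], [0.5559, -0.2046], [0.5726, -0.1994]] mid [ 0.5613 -0.1935]
  len 0.0185 ang -2.855
  len 0.0181 ang -1.214
  len 0.0175 ang 0.302
  len 0.0177 ang 1.872
stick [[0.5837, -0.2248], [0.5412, -0.2377], [0.5508, -0.2667], [0.5926, -0.2542]] mid [ 0.5671 -0.2458]
  len 0.0444 ang -2.846
  len 0.0306 ang -1.252
  len 0.0437 ang 0.291
  len 0.0308 ang 1.866
pack [[0.6052, -0.2159], [0.5292, -0.2373], [0.5412, -0.274], [0.6099, -0.2515]] mid [ 0.5714 -0.2447]
  len 0.0790 ang -2.867
  len 0.0386 ang -1.253
  len 0.0722 ang 0.317
  len 0.0359 ang 1.701
```

Request:
carry_out --commands '[[[-0.0055, -0.029, 0.03], 0, 0], [[0, 0, 0.05], -0.146, 0], [[0, 0, 0.05], -0.146, 0], [[0, 0, 0.035], 0, 0], [[0, 0, 0.015], 0, 0], [[0, 0, 0.004], 0, 0], [[0, 0, 0], 0, 0], [[0, 0, 0], 0, 0]]'

```text
time: 4.03
tool_pos: [0.5615, -0.1918, 0.0612]
tool_rot: [3.14, -0.002, 0.292]
contact_force: [-1.1, -0.3, 0.4]
opening: 0.0003
grip_force: 0.0
```

Run:
```python
from h import *
b=robot.read_camera('side');s=robot.observe();print(s['tool_pos'],s['tool_rot'],s['contact_force'],s['opening'])
a=robot.read_camera('scene');f=lambda p,x,y:cv2.resize(cv2.cvtColor(p['pixels'],cv2.COLOR_RGB2BGR)[y-37:y+38,x-50:x+50],(400,300),interpolation=2)
cv2.imwrite('pics/press.png',np.hstack([f(b,290,185),f(a,240,180)]))
```

```text
[ 0.5613916  -0.19173154  0.06102321] [ 3.13992351e+00 -1.70676636e-03  2.91758126e-01] [0.02532005 0.08789958 1.01246572] 0.0004392134270030794
```

View pics/press.png

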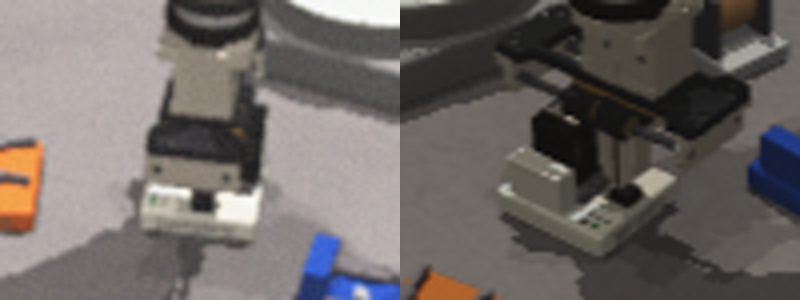

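The closed fingertips stand just above the pad, so I start pressing.

Request:
carry_out --commands '[[[0, 0, 0.004], 0, 0], [[0, 0, 0.004], 0, 0], [[0, 0, 0.002], 0, 0], [[0, 0, 0.0015], 0, 0], [[0, 0, 0], 0, 0]]'

```text
time: 4.75
tool_pos: [0.5607, -0.1914, 0.0481]
tool_rot: [3.142, 0.0, 0.292]
contact_force: [0.2, 0.3, 0.9]
opening: 0.0002
grip_force: 0.5
```

Request:
carry_out --commands '[[[0, 0, 0.001], 0, 0], [[0, 0, 0.001], 0, 0], [[0, 0, 0], 0, 0]]'

```text
time: 5.12
tool_pos: [0.5608, -0.1914, 0.0462]
tool_rot: [3.142, -0.0, 0.292]
contact_force: [0.4, 1.4, 2.8]
opening: 0.0004
grip_force: 1.1
```

Request:
carry_out --commands '[[[0, 0, 0.0006], 0, 0], [[0, 0, 0.0006], 0, 0], [[0, 0, 0], 0, 0]]'

```text
time: 5.5
tool_pos: [0.5608, -0.1913, 0.0457]
tool_rot: [3.141, -0.0, 0.292]
contact_force: [-1.1, 2.4, 7.5]
opening: 0.0007
grip_force: 3.4
```

Request:
carry_out --commands '[[[0, 0, 0], 0, 0], [[0, 0, 0], 0, 0], [[0, 0, 0], 0, 0], [[0, 0, 0], 0, 0]]'

```text
time: 6.0
tool_pos: [0.5608, -0.1913, 0.0456]
tool_rot: [3.141, -0.0, 0.292]
contact_force: [-1.7, 1.7, 6.7]
opening: 0.0007
grip_force: 3.4
```

Run:
```python
from h import *
a=robot.read_camera('scene');b=robot.read_camera('side');f=lambda p,x,y:cv2.resize(cv2.cvtColor(p['pixels'],cv2.COLOR_RGB2BGR)[y-37:y+38,x-50:x+50],(400,300),interpolation=2)
cv2.imwrite('pics/press2.png',np.hstack([f(b,290,185),f(a,240,180)]))
```

```text
(no output)
```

View pics/press2.png

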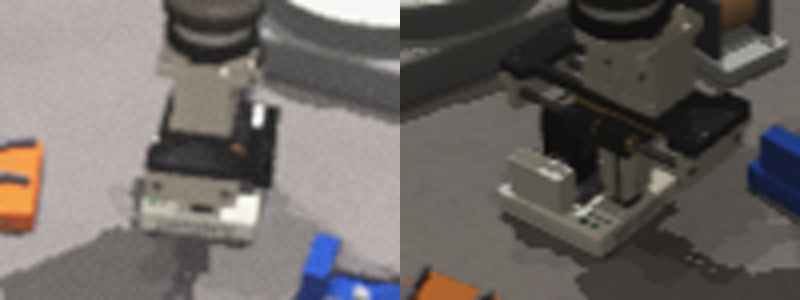

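The gap between end block and pack has widened, so the pack has sprung out. Next I raise, open and look from above.

Request:
carry_out --commands '[[[0, 0, -0.01], 0, 0], [[0, 0, -0.04], 0, 0], [[0, 0, -0.06], 0, 1], [[-0.0185, 0.0545, -0.05], 0, 1], [[0, 0, 0], 0, 1], [[0, 0, 0], 0, 1]]'

```text
time: 6.85
tool_pos: [0.5584, -0.2381, 0.1952]
tool_rot: [-3.14, 0.001, 0.291]
contact_force: [0.4, -0.1, 0.3]
opening: 0.0358
grip_force: 0.0
```

Run:
```python
from h import *
s,p=wristcam();save(p,'w2');print(s['tool_pos'],s['tool_rot'],s['opening'],s['contact_force'])
for k,z in(('pack_centre',.062),('charger_catch_pad',.034)):
    print(k,[(np.round(d['at'],1).tolist(),round(d['p'],2),onz(p,d['at'],z).round(4)) for d in robot.tip_of(p,k)[:3]])
```

```text
[ 0.55842199 -0.23814956  0.19524537] [-3.14024493e+00  9.74584416e-04  2.91078955e-01] 0.03577847133693314 [ 0.41976857 -0.14298648  0.27307446]
pack_centre [([292.6, 212.0], 0.57, array([ 0.5563, -0.251 ,  0.062 ]))]
charger_catch_pad [([234.1, 180.6], 0.8, array([ 0.5626, -0.1935,  0.034 ])), ([287.1, 202.6], 0.7, array([ 0.5568, -0.2466,  0.034 ]))]
```

View pics/w2.png

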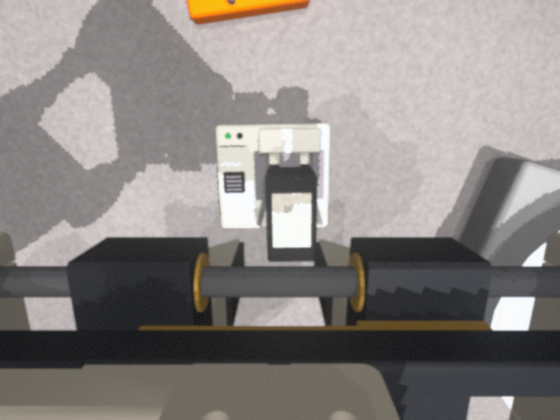

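The pack at (291,212) is about 10 mm back from the stop and lines up with the jaws. I descend and grip.

Request:
carry_out --commands '[[[-0.0015, 0.0005, 0], 0, 1], [[0, 0, 0.03], 0, 1], [[0, 0, 0.03], 0, 1], [[0, 0, 0.015], 0, 1], [[0, 0, 0], 0, 1], [[0, 0, 0], 0, 1]]'

```text
time: 7.75
tool_pos: [0.5584, -0.2397, 0.1221]
tool_rot: [3.14, -0.001, 0.292]
contact_force: [0.2, -0.1, 0.2]
opening: 0.0917
grip_force: 0.0
```

Request:
carry_out --commands '[[[0, 0, 0.03], 0, 1], [[0, 0, 0.026], 0, 1], [[0, 0, 0.008], 0, 1], [[0, 0, 0], 0, 1], [[0, 0, 0], 0, 1]]'

```text
time: 8.38
tool_pos: [0.5586, -0.2399, 0.0585]
tool_rot: [3.14, -0.002, 0.292]
contact_force: [-0.3, -0.3, 0.7]
opening: 0.0919
grip_force: 0.0
```

Request:
carry_out --commands '[[[-0.0035, 0.0084, -0.006], 0, 1], [[0, 0, 0], 0, 1], [[0, 0, 0], 0, 0.35], [[0, 0, 0], 0, 0.35], [[0, 0, 0], 0, 0.35], [[0, 0, 0], 0, 0.35], [[0, 0, 0], 0, 0.35], [[0, 0, 0], 0, 0.35]]' --newtons 8

```text
time: 9.38
tool_pos: [0.5568, -0.2485, 0.063]
tool_rot: [3.142, 0.0, 0.292]
contact_force: [0.2, -0.0, -0.2]
opening: 0.0399
grip_force: 8.0
```

Request:
carry_out --commands '[[[0, 0, 0], 0, 0.3], [[0, 0, 0], 0, 0.3], [[-0.002, 0, 0], 0, 0.3], [[-0.003, 0, 0], 0, 0.3], [[-0.003, 0, 0], 0, 0.3]]' --newtons 30

```text
time: 10.0
tool_pos: [0.5488, -0.2508, 0.0629]
tool_rot: [-3.141, 0.0, 0.292]
contact_force: [0.7, 0.9, -1.5]
opening: 0.0398
grip_force: 29.9
```

Request:
carry_out --commands '[[[-0.004, 0, 0], 0, 0.3], [[-0.005, 0, 0], 0, 0.3], [[-0.005, 0, 0], 0, 0.3], [[-0.005, 0, 0], 0, 0.3], [[0, 0, 0], 0, 0.3]]'

```text
time: 10.62
tool_pos: [0.5305, -0.2564, 0.063]
tool_rot: [-3.141, 0.0, 0.291]
contact_force: [-0.7, -1.1, -3.4]
opening: 0.0398
grip_force: 29.9
```

Request:
carry_out --commands '[[[-0.005, 0, 0], 0, 0.3], [[-0.006, 0, 0], 0, 0.3], [[-0.006, 0, 0], 0, 0.3], [[-0.006, 0, 0], 0, 0.3], [[-0.004, 0, 0], 0, 0.3], [[0, 0, 0], 0, 0.3]]'

```text
time: 11.38
tool_pos: [0.5049, -0.2641, 0.0631]
tool_rot: [3.142, 0.0, 0.291]
contact_force: [0.2, 0.2, -3.3]
opening: 0.04
grip_force: 29.9
```

Request:
carry_out --commands '[[[0, 0, -0.01], 0, 0.3], [[0, 0, -0.035], 0, 0.3], [[0, 0, -0.045], 0, 0.3], [[0, 0, -0.045], 0, 0.3], [[0.005, -0.025, -0.01], 0, 0.3], [[0.01, -0.045, 0], 0, 0.3], [[0.01, -0.045, 0], 0, 0.3], [[0.01, -0.045, 0], 0, 0.3], [[0.01, -0.045, 0], 0, 0.3], [[0.01, -0.045, 0], 0, 0.3], [[0.01, -0.045, 0], 0, 0.3], [[0.01, -0.045, 0], 0, 0.3], [[0.01, -0.04, 0], 0, 0.3], [[0.005, -0.02, 0], 0, 0.3], [[0, 0, 0], 0, 0.3], [[0, 0, 0], 0, 0.3]]'

```text
time: 13.38
tool_pos: [0.4754, 0.1449, 0.2074]
tool_rot: [3.141, 0.001, 0.292]
contact_force: [-0.7, 0.6, -3.0]
opening: 0.0399
grip_force: 29.9
```

Run:
```python
from h import *
s,p=wristcam();save(p,'w3');np.save('w3v.npy',p['view']);print(s['tool_pos'],s['tool_rot'],s['opening'],s['contact_force'])
for k,z in(('printer_home',.07),('printer_rails',.034),('printer_catch',.042),('printer',0)):
    print(k,[(np.round(d['at'],1).tolist(),round(d['p'],2),onz(p,d['at'],z).round(4)) for d in robot.tip_of(p,k)[:3]])
```

```text
[0.47540464 0.14487582 0.20744913] [3.14146438e+00 1.43638437e-03 2.92347100e-01] 0.03988839332143143 [-0.67220216  0.57675347 -3.00597153]
printer_home [([232.6, 80.1], 0.57, array([0.5614, 0.209 , 0.07  ]))]
printer_rails [([235.7, 94.4], 0.71, array([0.5535, 0.2091, 0.034 ]))]Traceback (most recent call last):
  File "<stdin>", line 4, in <module>
ValueError: it knows: charger, charger_catch_pad, charger_home, charger_rails, jar, pack, pack_centre, printer, printer_home, printer_rails, scale_pan, stamp, tape_cutter
```

View pics/w3.png

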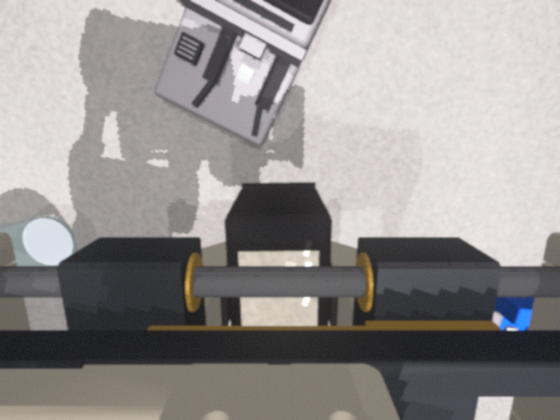

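The printer deck shows at (225,85), with rails from (205,100) and (258,130) up toward the wall. It slides in up and to the right, a world yaw of about -0.14. I align with it and look again.

Request:
carry_out --commands '[[[0.01, -0.023, 0], 0.05, 0.3], [[0.0085, -0.025, 0], 0.1, 0.3], [[0.008, -0.026, 0.01], 0.14, 0.3], [[0, 0, 0.01], 0.14, 0.3], [[0, 0, 0.01], 0, 0.3], [[0, 0, 0], 0, 0.3], [[0, 0, 0], 0, 0.3]]'

```text
time: 14.4
tool_pos: [0.486, 0.2226, 0.1783]
tool_rot: [-3.141, -0.001, -0.138]
contact_force: [0.5, 0.0, -3.0]
opening: 0.0396
grip_force: 29.9
```

Run:
```python
from h import *
s,p=wristcam();save(p,'w4');np.save('w4v.npy',p['view']);print(s['tool_pos'],s['tool_rot'],s['qpos'],p['fx'],p['fy'],p['cx'],p['cy'])
for k,z in(('printer_home',.07),('printer_rails',.034)):
    print(k,[(np.round(d['at'],1).tolist(),round(d['p'],2),onz(p,d['at'],z).round(4)) for d in robot.tip_of(p,k)[:3]])
im=cv2.imread('pics/w4.png');cv2.imwrite('pics/w4c.png',cv2.resize(im[0:200,180:420],(720,600),interpolation=cv2.INTER_CUBIC))
```

```text
[0.48601629 0.22261952 0.17830909] [-3.14149165e+00 -5.09464988e-04 -1.37563149e-01] [ 2.86186400e-01  4.20229200e-01  1.59648193e+00 -1.30164040e-04
  1.12437559e+00  1.99460202e+00] 328.60003757029625 328.60003757029625 278.81184077712334 210.4134923746495
printer_home [([283.4, 107.6], 0.63, array([0.5637, 0.2083, 0.07  ]))]
printer_rails [([283.4, 122.7], 0.91, array([0.5535, 0.2092, 0.034 ])), ([284.2, 106.0], 0.56, array([0.5667, 0.2068, 0.034 ]))]
```

View pics/w4c.png

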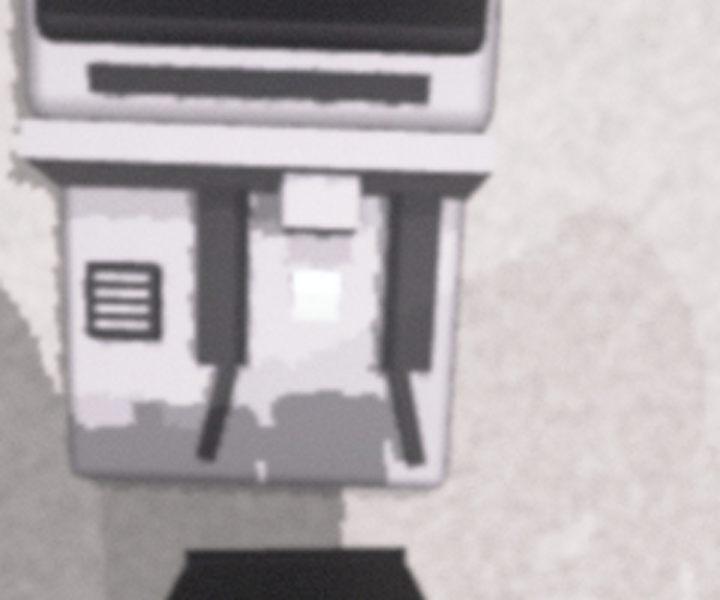

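Run:
```python
from h import *
p=dict(fx=328.6,fy=328.6,cx=278.81,cy=210.41,view=np.load('w4v.npy'))
g=lambda u,z:onz(p,(u[0]/3+180-.33,u[1]/3-.33),z)[:2]
def d(n,a,b,z,off=0):
    A,B=g(a,z),g(b,z);v=B-A;print(n,A.round(4),B.round(4),'len %.4f ang %.3f'%(np.hypot(*v),np.arctan2(v[1],v[0])+off))
h=np.pi/2
d('L out',(197,362),(197,192),.043);d('L in',(245,365),(248,192),.043)
d('R in',(384,370),(390,195),.043);d('R out',(431,372),(440,197),.043)
d('mouth out',(431,372),(197,362),.043,-h);d('mouth in',(384,370),(245,365),.043,-h)
d('near',(440,485),(80,475),.034,-h);d('side L',(75,470),(65,190),.034);d('side R',(448,480),(465,200),.034)
d('wall',(490,173),(20,152),.070,-h)
d('pad top/bot',(158,340),(88,335),.042,-h);print('pad',g((124,302),.042))
d('pack',(405,550),(187,550),.2035,-h)
```

```text
L out [0.5595 0.2395] [0.6013 0.2327] len 0.0424 ang -0.162
L in [0.5569 0.2269] [0.5996 0.2196] len 0.0432 ang -0.168
R in [0.5505 0.1899] [0.5938 0.1833] len 0.0438 ang -0.150
R out [0.5483 0.1774] [0.5916 0.1706] len 0.0438 ang -0.156
mouth out [0.5483 0.1774] [0.5595 0.2395] len 0.0632 ang -0.178
mouth in [0.5505 0.1899] [0.5569 0.2269] len 0.0375 ang -0.171
near [0.5167 0.1768] [0.5335 0.2786] len 0.1031 ang -0.164
side L [0.5351 0.2797] [0.6083 0.2682] len 0.0741 ang -0.156
side R [0.5178 0.1744] [0.5913 0.1626] len 0.0744 ang -0.160
wall [0.5912 0.1627] [0.6104 0.27  ] len 0.1090 ang -0.177
pad top/bot [0.5666 0.2491] [0.5704 0.2675] len 0.0188 ang -0.205
pad [0.5773668 0.2564233]
pack [0.5301 0.2036] [0.5336 0.229 ] len 0.0256 ang -0.137
```

Request:
carry_out --commands '[[[0.0062, 0.0033, 0], 0.025, 0.3], [[0, 0, 0.025], 0, 0.3], [[0, 0, 0.03], 0, 0.3], [[0, 0, 0.025], 0, 0.3], [[0, 0, 0.013], 0, 0.3], [[0, 0, 0], 0, 0.3], [[0, 0, 0], 0, 0.3]]'

```text
time: 15.42
tool_pos: [0.4922, 0.2191, 0.086]
tool_rot: [-3.141, -0.002, -0.163]
contact_force: [-0.4, 0.1, -2.6]
opening: 0.0399
grip_force: 29.9
```

Run:
```python
from h import *
s,p=wristcam();save(p,'w5')
c,S=np.cos(-.163),np.sin(-.163);H=np.array([.5627,.2068])
print(s['tool_pos'],s['tool_rot'],s['contact_force']);e=s['tool_pos'][:2]-H;print('rel home',c*e[0]+S*e[1],-S*e[0]+c*e[1])
im=cv2.imread('pics/w5.png');cv2.imwrite('pics/w5c.png',cv2.resize(im[0:200,160:400],(720,600),interpolation=cv2.INTER_CUBIC))
for k,z in(('printer_home',.07),('printer_rails',.034)):
    print(k,[(np.round(d['at'],1).tolist(),round(d['p'],2),onz(p,d['at'],z).round(4)) for d in robot.tip_of(p,k)[:3]])
```

```text
[0.49221566 0.21906177 0.08595741] [-3.14087209e+00 -1.80838033e-03 -1.63367900e-01] [-0.43434495  0.1086749  -2.55059244]
rel home -0.07153989221322739 0.0006611025298620867
printer_home [([278.4, 113.6], 0.72, array([0.5626, 0.2075, 0.07  ]))]
printer_rails [([278.5, 130.9], 0.84, array([0.5547, 0.2088, 0.034 ]))]
```

View pics/w5c.png

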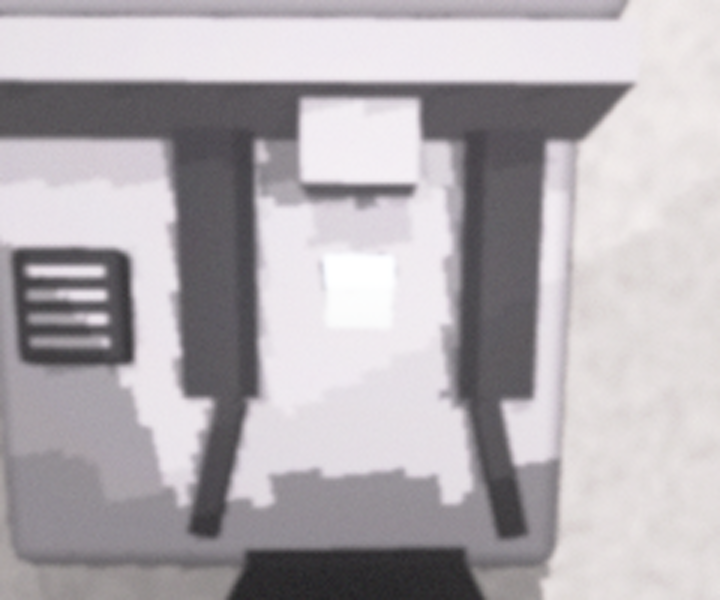

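Everything is aligned: the rail mouths sit at crop (183–533, 397), centred at 358, against the pack's centre at 356. I lower and enter.

Request:
carry_out --commands '[[[0, 0.0003, 0.008], 0, 0.3], [[0, 0, 0.004], 0, 0.3], [[0, 0, 0.0015], 0, 0.3], [[0, 0, 0], 0, 0.3], [[0, 0, 0], 0, 0.3]]'

```text
time: 16.2
tool_pos: [0.4915, 0.2186, 0.0716]
tool_rot: [-3.142, -0.0, -0.163]
contact_force: [0.1, -0.4, -2.1]
opening: 0.04
grip_force: 29.9
```

Request:
carry_out --commands '[[[0.003, 0, -0.0004], 0, 0.3], [[0.005, 0, 0], 0, 0.3], [[0.005, 0, 0], 0, 0.3], [[0.005, 0, 0], 0, 0.3], [[0.003, 0, 0], 0, 0.3], [[0, 0, 0], 0, 0.3]]'

```text
time: 16.95
tool_pos: [0.5123, 0.2151, 0.0718]
tool_rot: [3.142, 0.0, -0.163]
contact_force: [-0.1, 0.0, -3.2]
opening: 0.0398
grip_force: 29.9
```

Request:
carry_out --commands '[[[0.003, 0, 0], 0, 0.3], [[0.003, 0, 0], 0, 0.3], [[0.002, 0, 0], 0, 0.3], [[0, 0, 0], 0, 0.3]]'

```text
time: 17.45
tool_pos: [0.5201, 0.2139, 0.0717]
tool_rot: [-3.142, -0.0, -0.163]
contact_force: [1.2, 0.8, -4.2]
opening: 0.0398
grip_force: 29.9
```

Request:
carry_out --commands '[[[0.002, 0, 0], 0, 0.3], [[0.002, 0, 0], 0, 0.3], [[0.002, 0, 0], 0, 0.3], [[0, 0, 0], 0, 0.3]]'

```text
time: 17.95
tool_pos: [0.5259, 0.213, 0.0717]
tool_rot: [3.142, 0.0, -0.163]
contact_force: [0.4, 1.8, -6.7]
opening: 0.04
grip_force: 29.9
```

Request:
carry_out --commands '[[[0.002, 0, 0], 0, 0.3], [[0.002, 0, 0], 0, 0.3], [[0.002, 0, 0], 0, 0.3], [[0, 0, 0], 0, 0.3]]'

```text
time: 18.45
tool_pos: [0.5319, 0.212, 0.0717]
tool_rot: [3.142, -0.0, -0.163]
contact_force: [0.2, 2.9, -7.0]
opening: 0.0402
grip_force: 29.9
```

The lateral force of +2.9 and the extra downward load say the pack leans on the right rail. I ease left and slightly down.

Request:
carry_out --commands '[[[0, -0.0005, 0.0004], 0, 0.3], [[0, 0, 0], 0, 0.3], [[0, 0, 0], 0, 0.3]]'

```text
time: 18.82
tool_pos: [0.5321, 0.2121, 0.0716]
tool_rot: [3.141, -0.001, -0.163]
contact_force: [-0.4, -1.6, -4.9]
opening: 0.0396
grip_force: 29.9
```

Request:
carry_out --commands '[[[0, 0.0002, 0.0004], 0, 0.3], [[0.001, 0, 0], 0, 0.3], [[0.001, 0, 0], 0, 0.3], [[0, 0, 0], 0, 0.3]]'

```text
time: 19.32
tool_pos: [0.534, 0.2119, 0.0712]
tool_rot: [3.142, -0.0, -0.163]
contact_force: [-0.5, -2.4, -4.0]
opening: 0.04
grip_force: 29.9
```

Request:
carry_out --commands '[[[0.002, 0, 0], 0, 0.3], [[0.002, 0, 0], 0, 0.3], [[0.001, 0, 0], 0, 0.3], [[0, 0, 0], 0, 0.3]]'

```text
time: 19.82
tool_pos: [0.5391, 0.2111, 0.0711]
tool_rot: [-3.142, -0.001, -0.163]
contact_force: [-0.7, -1.8, -2.7]
opening: 0.0398
grip_force: 29.9
```

Request:
carry_out --commands '[[[0.002, 0.0002, 0], 0, 0.3], [[0.002, 0, 0], 0, 0.3], [[0.001, 0, 0], 0, 0.3], [[0, 0, 0], 0, 0.3]]'

```text
time: 20.32
tool_pos: [0.544, 0.2101, 0.0712]
tool_rot: [-3.141, -0.001, -0.163]
contact_force: [0.1, -0.3, -1.9]
opening: 0.04
grip_force: 29.9
```

Request:
carry_out --commands '[[[0.002, 0, 0], 0, 0.3], [[0.002, 0, 0], 0, 0.3], [[0.001, 0, 0], 0, 0.3], [[0, 0, 0], 0, 0.3]]'

```text
time: 20.82
tool_pos: [0.5489, 0.2093, 0.0711]
tool_rot: [-3.141, -0.001, -0.163]
contact_force: [-0.3, -0.9, -1.9]
opening: 0.0399
grip_force: 29.9
```

Request:
carry_out --commands '[[[0.002, 0, 0], 0, 0.3], [[0.002, 0, 0], 0, 0.3], [[0, 0, 0], 0, 0.3]]'

```text
time: 21.2
tool_pos: [0.5513, 0.2089, 0.0709]
tool_rot: [3.141, 0.003, -0.163]
contact_force: [-4.2, 1.4, 1.5]
opening: 0.04
grip_force: 29.9
```

Request:
carry_out --commands '[[[0.002, 0, 0], 0, 0.3], [[0.002, 0, 0], 0, 0.3], [[0, 0, 0], 0, 0.3]]'

```text
time: 21.58
tool_pos: [0.5545, 0.2083, 0.0709]
tool_rot: [3.141, 0.005, -0.163]
contact_force: [-7.2, 0.8, 3.3]
opening: 0.0399
grip_force: 29.9
```

Request:
carry_out --commands '[[[0.002, 0, -0.0004], 0, 0.3], [[0.002, 0, 0], 0, 0.3], [[0, 0, 0], 0, 0.3]]'

```text
time: 21.95
tool_pos: [0.5581, 0.2077, 0.071]
tool_rot: [3.141, 0.005, -0.163]
contact_force: [-7.6, 1.1, 1.7]
opening: 0.0397
grip_force: 29.9
```

Request:
carry_out --commands '[[[0.001, 0, 0], 0, 0.3], [[0.001, 0, 0], 0, 0.3], [[0, 0, 0], 0, 0.3]]'

```text
time: 22.32
tool_pos: [0.5599, 0.2074, 0.0709]
tool_rot: [3.14, 0.006, -0.163]
contact_force: [-8.6, 1.9, 2.5]
opening: 0.0405
grip_force: 29.9
```

Request:
carry_out --commands '[[[0.0007, 0, 0], 0, 0.3], [[0.0006, 0, 0], 0, 0.3], [[0, 0, 0], 0, 0.3]]'

```text
time: 22.7
tool_pos: [0.5612, 0.2072, 0.0709]
tool_rot: [3.14, 0.006, -0.163]
contact_force: [-8.2, 2.0, 2.6]
opening: 0.0402
grip_force: 29.9
```

Request:
carry_out --commands '[[[0.0005, 0, 0], 0, 0.3], [[0, 0, 0], 0, 0.3]]'

```text
time: 22.95
tool_pos: [0.5616, 0.2071, 0.071]
tool_rot: [3.14, 0.006, -0.163]
contact_force: [-9.1, 2.5, 1.2]
opening: 0.04
grip_force: 29.9
```

Request:
carry_out --commands '[[[0.0005, 0, 0], 0, 0.3], [[0, 0, 0], 0, 0.3]]'

```text
time: 23.2
tool_pos: [0.5621, 0.207, 0.0709]
tool_rot: [3.14, 0.006, -0.163]
contact_force: [-8.9, 1.7, 2.6]
opening: 0.04
grip_force: 29.9
```

Request:
carry_out --commands '[[[0.0005, 0, 0], 0, 0.3], [[0, 0, 0], 0, 0.3]]'

```text
time: 23.45
tool_pos: [0.5624, 0.207, 0.0709]
tool_rot: [3.14, 0.006, -0.163]
contact_force: [-8.9, 1.4, 2.7]
opening: 0.0398
grip_force: 29.9
```

Request:
carry_out --commands '[[[0.0005, 0, 0], 0, 0.3], [[0, 0, 0], 0, 0.3]]'

```text
time: 23.7
tool_pos: [0.5625, 0.2069, 0.0708]
tool_rot: [3.14, 0.007, -0.163]
contact_force: [-9.6, 2.5, 3.4]
opening: 0.0397
grip_force: 29.9
```

Request:
carry_out --commands '[[[0.0005, 0, 0], 0, 0.3], [[0, 0, 0], 0, 0.3]]'

```text
time: 23.95
tool_pos: [0.5626, 0.2069, 0.0708]
tool_rot: [3.14, 0.008, -0.163]
contact_force: [-11.4, 2.6, 4.4]
opening: 0.0398
grip_force: 29.9
```

The pack has met the stop at 11 N. I back off gently to see whether the catch carries the ejector load.

Request:
carry_out --commands '[[[-0.0012, 0, 0], 0, 0.3], [[-0.001, 0, 0], 0, 0.3], [[-0.001, 0, 0], 0, 0.3], [[0, 0, 0], 0, 0.3]]'

```text
time: 24.45
tool_pos: [0.5609, 0.2072, 0.0709]
tool_rot: [3.141, 0.005, -0.163]
contact_force: [-4.7, 1.5, -0.3]
opening: 0.0399
grip_force: 29.9
```

Request:
carry_out --commands '[[[-0.0006, 0, 0], 0, 0.3], [[0, 0, 0], 0, 0.3]]'

```text
time: 24.7
tool_pos: [0.5608, 0.2072, 0.0709]
tool_rot: [3.141, 0.004, -0.163]
contact_force: [-6.4, 0.8, -0.4]
opening: 0.0398
grip_force: 29.9
```

Request:
carry_out --commands '[[[-0.0006, 0, 0], 0, 0.3], [[0, 0, 0], 0, 0.3]]'

```text
time: 24.95
tool_pos: [0.5607, 0.2072, 0.071]
tool_rot: [3.141, 0.003, -0.163]
contact_force: [-6.3, 1.2, -1.4]
opening: 0.0399
grip_force: 29.9
```

Request:
carry_out --commands '[[[-0.0006, 0, 0], 0, 0.3], [[0, 0, 0], 0, 0.3]]'

```text
time: 25.2
tool_pos: [0.5606, 0.2072, 0.0711]
tool_rot: [3.141, 0.001, -0.163]
contact_force: [-5.6, 1.1, -2.9]
opening: 0.0399
grip_force: 29.9
```

Request:
carry_out --commands '[[[-0.0005, 0, 0], 0, 0.3], [[0, 0, 0], 0, 0.3], [[0, 0, 0], 0, 0.3]]'

```text
time: 25.58
tool_pos: [0.5605, 0.2072, 0.0711]
tool_rot: [3.141, 0.001, -0.163]
contact_force: [-3.8, 1.4, -5.6]
opening: 0.0398
grip_force: 29.9
```

Request:
carry_out --commands '[[[-0.0004, 0, 0.0002], 0, 0.3], [[0, 0, 0], 0, 0.3], [[0, 0, 0], 0, 0.3]]'

```text
time: 25.95
tool_pos: [0.5605, 0.2072, 0.0712]
tool_rot: [3.141, -0.0, -0.163]
contact_force: [-2.5, 0.9, -7.6]
opening: 0.0397
grip_force: 29.9
```

Request:
carry_out --commands '[[[0, 0, 0], 0, 0.3], [[0, 0, 0], 0, 0.3], [[0, 0, 0], 0, 0.3]]' --newtons 6

```text
time: 26.32
tool_pos: [0.5608, 0.2074, 0.0715]
tool_rot: [-3.141, -0.001, -0.163]
contact_force: [-1.6, 1.1, -5.5]
opening: 0.0402
grip_force: 6.0
```

Steady, so the catch is holding. I open fully, rise and look.

Request:
carry_out --commands '[[[0, 0, 0], 0, 0.6], [[0, 0, 0], 0, 0.85], [[0, 0, 0], 0, 0.85], [[0, 0, 0], 0, 0.85], [[0, 0, -0.02], 0, 0.85], [[0, 0, -0.04], 0, 0.85], [[0, 0, -0.05], 0, 0.85], [[-0.03, 0, -0.03], 0, 0.85], [[0, 0, 0], 0, 0.85], [[0, 0, 0], 0, 0.85]]'

```text
time: 27.58
tool_pos: [0.5308, 0.2121, 0.2106]
tool_rot: [3.141, 0.0, -0.163]
contact_force: [0.1, 0.1, -0.5]
opening: 0.0779
grip_force: 0.0
```

Run:
```python
from h import *
s,p=wristcam();save(p,'w6');print(s['tool_pos'],s['contact_force'])
for n,k in((p,'pack_centre'),(p,'printer_home')):
    print(k,[(np.round(d['at'],1).tolist(),round(d['p'],2),onz(p,d['at'],.07).round(4)) for d in robot.tip_of(p,k)[:3]])
a=robot.read_camera('scene');b=robot.read_camera('side')
f=lambda p,x,y:cv2.resize(cv2.cvtColor(p['pixels'],cv2.COLOR_RGB2BGR)[y-37:y+38,x-50:x+50],(400,300),interpolation=2)
w=cv2.imread('pics/w6.png')
cv2.imwrite('pics/fin.png',np.vstack([np.hstack([f(b,220,260),f(a,325,275)]),np.hstack([cv2.resize(w[:240,120:440],(400,300)),f(a,460,310)])]))
```

```text
[0.53077782 0.2120777  0.21063764] [ 0.10226371  0.05931882 -0.50156011]
pack_centre [([280.2, 170.7], 0.68, array([0.5591, 0.2059, 0.07  ]))]
printer_home []
```

View pics/fin.png

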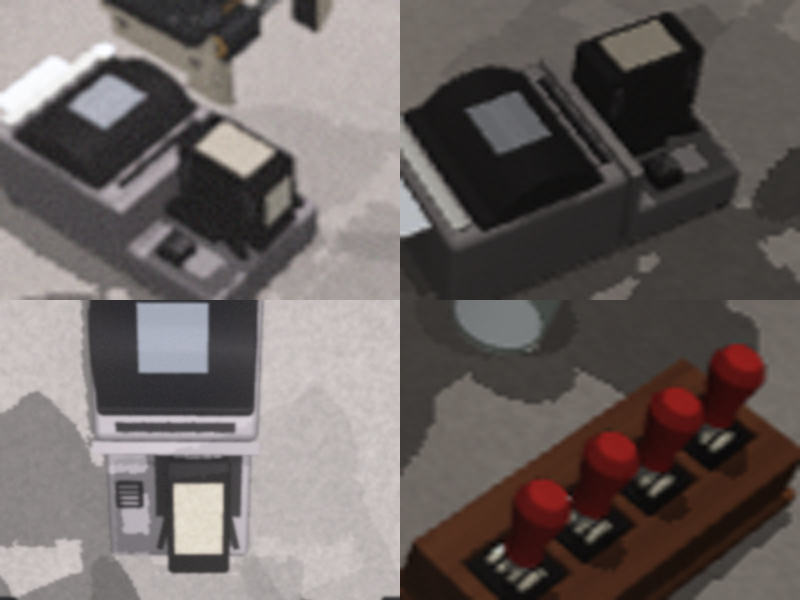

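The pack is against the wall in the printer's rails, at about (0.559, 0.206), and has stayed there for over a second after release. The stamps stand as before, so I hand in.

```bash
python3 -c "
from cell import robot
print(robot.hand_in())"
```

```text
the job is handed in; nothing more can be done
None
```

The pack came free of the charger after a light press on its catch and is now latched in the printer's rails, about 1.8 mm short of the stop; it stayed put after release, and I handed the job in at about 28 s.

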